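# Empty the spice caddy into the push-to-open spice drawer

### The arm

A 7-joint arm with a two-finger parallel gripper is mounted at the origin on the work surface. World frame = base frame: x ahead of the robot, y to its left, z up, the work surface at z = 0. Lengths are in m, angles in rad, forces in N, time in s.
With the tool pointing down it reaches from about 0.4 to 0.9 m from the base axis. Payload 5.6 kg.
Tool frame: the origin (TCP) lies midway between the tips of the shut fingers; the grasp point (between the pads) lies 19 mm behind it; y points along the fingers, z is the direction in which the jaws open and shut, and the axes are right-handed (so a half turn about y gives the same grasp; the last joint's range is limited). The gripper opens to 92 mm and grips with 3 to 60 N. Pads are 20 mm wide; open, the fingers measure 128 mm over their backs; the gripper's body (75 mm by 189 mm) begins 69 mm behind the grasp point.
Start: joints at [-1.208, 0.468, -0.012, 1.603, 0.006, 1.071, -0.056], TCP at [0.257, 0.597, 0.215] pointing down, gripper open.
Joint ranges: [-2.53, 2.53], [-0.31, 2.02], [-1.57, 1.55], [0.28, 2.44], [-1.29, 4.43], [0.15, 1.84], [-2.92, 2.92]. Speed limits (rad/s): [2.57, 2.57, 3.14, 3.14, 3.14, 3.14, 3.14].

### API

Orientations are given as a 3x3 rotation matrix whose columns are the frame's x, y, z axes.
In Python, from station import env, effector, solver, viewer, workorder, search_frame, tip_of gives the robot as it stands. Calls block until the motion is done:
- env.reach(position, orientation): joint-space move of the TCP to a pose.
- env.movel(position, frame=None, rate=0.15): straight line of the TCP; frame=None keeps the orientation; rate is the mean speed in m/s.
- env.goto_joints(angles): joint-space move.
- effector.release() and effector.grasp(squeeze=None): open the fingers fully, or close them until they stop; squeeze is the grip in N (None keeps the last).
- env.pause(seconds).
- solver.inverse_kinematics(position, orientation): joint angles nearest the present ones, or None.
- env.sense(): the state.
- viewer.read_camera(name): name is "scene" or "top" or "wrist"; returns (picture, depth): 400x640x3 uint8, red, green, blue; 400x640 float32, m along the optical axis (not along the pixel's ray), 0 where there is no reading.
- viewer.camera_info(name): a dict with "intrinsics" (3x3 intrinsics, pixels), "eye" and "rotation" of the camera in the world; the wrist camera has in their place "T_tool_cam" (4x4, takes a point from camera to tool coordinates, whose origin is the TCP and whose axes are the tool frame's). Camera axes: x right, y up, looking along -z (the intrinsics and any distortion apply to the point x, -y, -z); pixel columns grow to the right and rows downward; lengths in m; the calibration is good to about 2 mm. A picture is of the moment at which its call begins: read the wrist's pose just before it. camera_info takes no time and is no camera call.
A pose or a line that the arm cannot do raises env.PlanningError and nothing moves.
- workorder.finish_job(): hands the job in, once; it reports no verdict.
Trained networks look in the newest picture that a camera, given by its name, has taken for a name from the list of things; names that differ only in an ending like _2 or _b are one class to them, and where a whole thing is asked for, a point or a joint stands for the part that bears it (a point fixed in the world has none). Each returns a list of dicts, best first, with "score" (0 to 1); they miss things now and then, are a little off and sometimes report something else, mostly with a low value. They report only what shows in the picture. A call takes as long as a camera call. They do not tell look-alikes from the thing itself.
- search_frame(camera, name): "at" ([x, y, z] in m, in world coordinates, good to about 4 mm: the middle of the surface that is visible of it).
- tip_of(camera, name): "at" ([x, y, z] in m, in world coordinates, good to about 4 mm: a listed point, or the origin of a listed thing).
The state is a dict: "t": time; "joint_positions": joint angles; "joint_velocities": joint speeds; "tau": joint torques, N m; "ee_pos": TCP position; "tcp_rot": TCP orientation; "wrist_force": force on the tool from outside, world axes, zero at the start; "moment": the same for the moment, N m; "gripper_width": finger opening in m.
Only numpy, scipy, OpenCV 4.12 (cv2) and the standard library are available. Lean on these libraries where they do the work, as an engineer would, in place of code of your own. Each camera call takes 0.05 s, during which the arm holds its last target. There are 200 camera calls.

### The job

Press the brass button on the low dark cabinet so that its hidden drawer springs out, and take the lid off the round steel spice caddy by its knob and lay it on the cork trivet. Then stand every spice tin from the caddy upright on the floor of the drawer, keeping the tins upright all the while, and push the drawer shut until it latches. Finally put the lid back properly on the empty caddy; leave the other kitchen things where they stand.

Things in the scene. Friction and masses are not known exactly. Their poses are not given: they have to be found in the camera images.
- cabinet: Low dark steel spice unit, 260 deep (x), 270 wide (y), 80 tall, heavy and fixed. Origin: centre of the underside; its front faces its own -x. The front is a plain grey drawer front without handle, flush with the case when shut.
- drawer (a joint): How far the drawer is out of the cabinet (m): 0 shut, 0.165 fully out. It slides along the cabinet's -x. A spring pushes it out all the time (about 4.5 N shut, 1 N fully out); when shut a catch holds it (it then reads 0 to 0.003). Pushing its front fully home by hand (about 8 N at the end) re-engages the catch by itself.
- drawer_floor (a point): Point on the drawer floor's upper face (14 above the worktop), moves with the drawer, axes as the cabinet's. Inside, the floor reaches 74 in front of it (-x), 102 behind (+x), 119 to either side (y). Fully out, the case covers what lies more than 77 behind it. Above the floor: drawer sides and back 30, front panel 57, headroom in the case 58.
- drawer_front (a point): Centre of the outer face of the drawer front (14 thick, 250 wide, 64 tall), 40 above the worktop; axes as the cabinet's, so pushing it along +x shuts the drawer.
- latch_top (a point): Centre of the upper face of the brass push button, 34 across, which stands 12 proud of the cabinet's top, 34 behind its front edge. Pressed straight down it travels 8 mm (2 N at first, 5 N fully down); beyond about 5 mm the catch lets the drawer go. It springs back.
- caddy: Round open steel caddy, 190 across, 62 tall, wall 3, floor 4 thick, 0.9 kg, loose. Origin: centre of the underside. It starts with the lid on and two to four tins standing inside, their centres roughly 52 from its axis.
- lid: Loose round steel lid, about 0.2 kg: rim disc 196 across, 4 thick, over a locating disc 164 across, 8 deep, that drops into the caddy's mouth. Origin: centre of the locating disc's underside, z up. Rim disc's upper face at 12; black knob 30 across from 22 to 46, on a thinner stem. Lying properly on the caddy, its origin is 54 above the caddy's.
- trivet: Flat round cork trivet, 170 across, 8 thick, fixed on the worktop: the resting place for the lid. Origin: centre of the underside.
- tin0: Spice tin with red lid and band, upright cylinder 52 across and 45 tall, about 0.09 kg, origin: centre of the underside, z up. May be absent.
- tin1: Spice tin with yellow lid and band, upright cylinder 52 across and 45 tall, about 0.09 kg, origin: centre of the underside, z up. May be absent.
- tin2: Spice tin with green lid and band, upright cylinder 52 across and 45 tall, about 0.09 kg, origin: centre of the underside, z up. May be absent.
- tin3: Spice tin with orange lid and band, upright cylinder 52 across and 45 tall, about 0.09 kg, origin: centre of the underside, z up. May be absent.
- mill: Bystander, not to be disturbed: turned dark wooden pepper mill, 162 tall, 56 across (mm). Origin: centre of the underside.
- oil: Bystander, not to be disturbed: amber glass oil bottle, 200 tall, 66 across (mm). Origin: centre of the underside.
- jar_a: Bystander, not to be disturbed: rust-coloured spice jar with orange label and black cap, 110 tall, 60 across (mm). Origin: centre of the underside.
- jar_b: Bystander, not to be disturbed: brown spice jar with white label and red cap, 120 tall, 60 across (mm). Origin: centre of the underside.
- jar_c: Bystander, not to be disturbed: small yellow spice jar with steel cap, 60 tall, 48 across, standing on top of the cabinet (mm). Origin: centre of the underside.
- bowl: Bystander, not to be disturbed: small white china bowl, 40 tall, 100 across (mm). Origin: centre of the underside.
- scoop: Bystander, not to be disturbed: yellow measuring cup, 68 across and 30 tall, with a black handle 75 long, on top of the cabinet (mm). Origin: centre of the underside of the cup.
There are look-alikes about, which are no part of the job. Leave any pink or purple look-alike of the caddy alone.

How it is judged:
By the outcome, as a careful person would: the job done as asked, in the order asked, and still so for the second after the job is handed in, with the robot touching nothing.
Of tin0, tin1, tin2, tin3 only 2 to 4 are there at a start; the rules pass over those that are not, and their reading is None.
At some moment in a run one of lid, tin0, tin1, tin2, tin3 may be knocked a few centimetres aside while the robot is not near it.
It also fails if it takes over 210 s, if anything falls off the work surface, if the arm or the gripper's body presses on something with over 40 N, if the wrist force passes 120 N, or if a joint passes its speed limit or range.

## Working session

There is one attempt and no reset: what is moved stays moved. The work goes in short steps, each a Python script; the robot and the scene stay as the last script left them, time stands still between calls to the robot, and variables do not carry over. Pictures are saved under pics/ and viewed, about 12 in all and at most 16, crops included, and the job is handed in when it is done.

```bash
ls; mkdir -p pics; cat > h.py <<'E'
import numpy as np, cv2
from station import env, effector, solver, viewer, workorder, search_frame, tip_of
def snap(cam, fn=None):
    s=env.sense(); p,d=viewer.read_camera(cam)
    if fn: cv2.imwrite('pics/'+fn,p[:,:,::-1])
    return s,p,d
def campose(cam,s=None):
    i=viewer.camera_info(cam)
    if 'T_tool_cam' in i:
        T=np.array(i['T_tool_cam']);R=np.array(s['tcp_rot']);return np.array(i['intrinsics']),R@T[:3,3]+s['ee_pos'],R@T[:3,:3]
    return np.array(i['intrinsics']),np.array(i['eye']),np.array(i['rotation'])
def cloud(cam,s,d):
    K,e,R=campose(cam,s); v,u=np.mgrid[0:d.shape[0],0:d.shape[1]]
    c=np.stack([(u-K[0,2])/K[0,0]*d,-(v-K[1,2])/K[1,1]*d,-d],-1)
    w=c@R.T+e; w[d<=0]=np.nan; return w
def Rdown(a):  # tool y down; jaw (z) direction at angle a in the plane
    y=np.array([0,0,-1.]);z=np.array([np.cos(a),np.sin(a),0]);x=np.cross(y,z);return np.stack([x,y,z],1)
def st():
    s=env.sense();print('t %.1f'%s['t'],np.round(s['ee_pos'],4),'w %.4f'%s['gripper_width'],'F',np.round(s['wrist_force'],1));return s
E
cat > a.py <<'E'
from h import *
s=st();print(np.round(s['tcp_rot'],2))
for c in ['scene','top']:
    i=viewer.camera_info(c);print(c,{k:np.round(v,3).tolist() if not isinstance(v,str) else v for k,v in i.items()})
    snap(c,c+'0.png')
    for n in ['cabinet','latch_top','drawer_front','drawer_floor','caddy','lid','trivet','tin0','mill','oil','jar_a','jar_b','jar_c','bowl','scoop']:
        print(c,n,[(round(r['score'],2),np.round(r['at'],3).tolist()) for r in tip_of(c,n)[:3]])
print(viewer.camera_info('wrist'))
E
python3 a.py
```

```text
pics
t 0.0 [0.2564 0.5966 0.2136] w 0.0919 F [-0.5  0.7 -0.1]
[[ 0.92 -0.    0.39]
 [-0.39 -0.    0.92]
 [ 0.   -1.   -0.  ]]
scene {'intrinsics': [[446.035, 0.0, 316.262], [0.0, 446.035, 205.138], [0.0, 0.0, 1.0]], 'eye': [1.249, 0.188, 1.097], 'rotation': [[-0.392, -0.709, 0.587], [0.92, -0.305, 0.245], [0.005, 0.636, 0.772]]}
scene cabinet [(0.7, [0.781, 0.006, 0.0])]
scene latch_top [(0.54, [0.682, 0.003, 0.088])]
scene drawer_front []
scene drawer_floor [(0.24, [0.685, 0.002, 0.089])]
scene caddy [(0.67, [0.432, -0.309, 0.002]), (0.63, [0.158, -0.302, 0.001]), (0.57, [0.396, -0.576, 0.002])]
scene lid [(0.83, [0.434, -0.314, 0.05])]
scene trivet [(0.83, [0.424, 0.315, -0.002]), (0.32, [0.766, 0.075, 0.081]), (0.18, [0.684, 0.004, 0.091])]
scene tin0 []
scene mill [(0.72, [0.668, -0.392, -0.0])]
scene oil [(0.9, [0.738, -0.258, 0.0])]
scene jar_a [(0.92, [0.741, 0.242, -0.002])]
scene jar_b [(0.92, [0.741, 0.242, -0.002])]
scene jar_c [(0.92, [0.741, 0.242, -0.002])]
scene bowl [(0.81, [0.629, -0.286, 0.003]), (0.69, [0.684, 0.006, 0.089]), (0.63, [0.738, 0.24, -0.001])]
scene sc
[... 1043 characters left out ...]
), (0.57, [0.65, 0.301, 0.003]), (0.55, [0.765, 0.079, 0.082])]
top bowl [(0.56, [0.627, -0.281, 0.0])]
top scoop [(0.74, [0.766, -0.08, 0.083]), (0.57, [0.424, 0.318, 0.0])]
{'intrinsics': array([[319.08464942,   0.        , 319.49976376],
       [  0.        , 319.08464942, 201.86180273],
       [  0.        ,   0.        ,   1.        ]]), 'T_tool_cam': array([[ 9.28739828e-05, -9.65678995e-01, -2.59738466e-01,
        -7.25300071e-02],
       [ 1.89786044e-04,  2.59738480e-01, -9.65678977e-01,
        -1.70274013e-01],
       [ 9.99999978e-01,  4.03917166e-05,  2.07395343e-04,
         1.09515987e-03],
       [ 0.00000000e+00,  0.00000000e+00,  0.00000000e+00,
         1.00000000e+00]])}
```

View pics/top0.png

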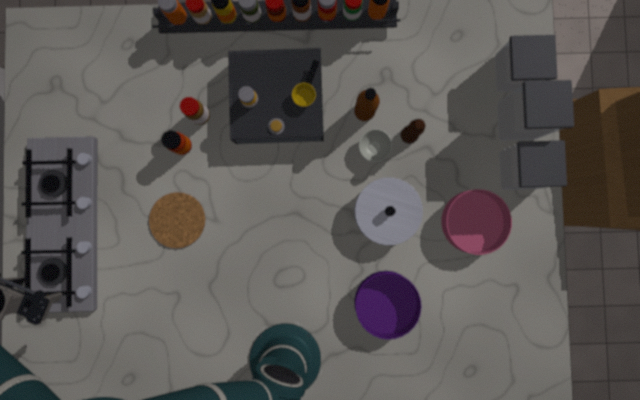

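View pics/scene0.png

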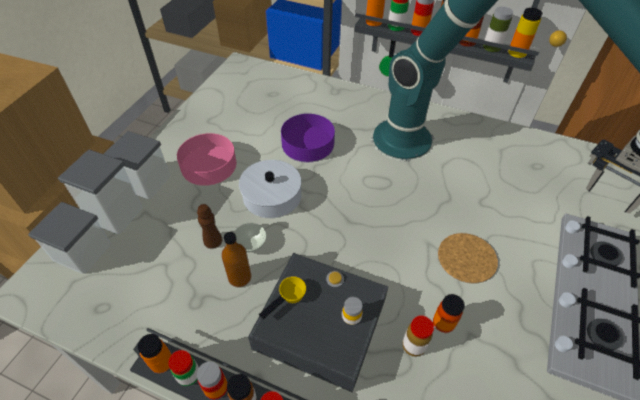

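Top view: steel caddy with lid at (388,212), pink and purple decoys at (477,222) and (388,305), cabinet at (276,95) with its button at (276,126), and trivet at (177,220). In the scene view the button is at (335,279) and the knob at (269,176). Next I measure from the depth of both cameras and then press the button.

```bash
cat > b.py <<'E'
from h import *
W={}
for c in ['top','scene']:
    s,p,d=snap(c); w=cloud(c,s,d); W[c]=w; x,y,z=w[...,0],w[...,1],w[...,2]
    m=(abs(z-.08)<.005)&(x>.6)&(x<.95)&(abs(y)<.17)
    r=cv2.minAreaRect(w[m][:,:2].astype(np.float32)); print(c,'cab',r, np.nanmedian(z[m]))
    m=(z>.083)&(z<.1)&(np.hypot(x-.682,y-.005)<.022); print('button',np.median(w[m],0),m.sum())
    m=(z>.085)&(z<.11)&(np.hypot(x-.433,y+.312)<.04); print('knob',np.median(w[m],0),z[m].max(),m.sum())
    m=(abs(z-.066)<.006)&(np.hypot(x-.433,y+.312)<.12);print('lidrim',cv2.minEnclosingCircle(w[m][:,:2].astype(np.float32)),np.median(z[m]))
    m=(abs(z-.008)<.003)&(np.hypot(x-.422,y-.316)<.11);print('trivet',cv2.minEnclosingCircle(w[m][:,:2].astype(np.float32)),np.median(z[m]))
E
python3 b.py
```

```text
top cab ((0.7783352136611938, 0.006884321570396423), (0.2644866406917572, 0.27062860131263733), 0.7022780776023865) 0.08089033850149185
button [0.68204984 0.00484707 0.09102093] 144
knob [ 0.43056391 -0.31187458  0.10021882] 0.10569074993580707 93
lidrim ((0.4306696653366089, -0.31261372566223145), 0.09804047644138336) 0.06681621611835575
trivet ((0.42230719327926636, 0.3155974745750427), 0.10943350195884705) 0.008260983346248807
scene cab ((0.7818231582641602, 0.006428137421607971), (0.26147598028182983, 0.2704891562461853), 0.46411779522895813) 0.07829011402924013
button [0.68772253 0.0068448  0.08892815] 128
knob [ 0.43747979 -0.3093547   0.09708768] 0.10178183742388569 75
lidrim ((0.4335620403289795, -0.31181907653808594), 0.10035428404808044) 0.06406473860326978
trivet ((0.42532777786254883, 0.31945839524269104), 0.08558521419763565) 0.00683312663387059
```

```bash
cat > c.py <<'E'
from h import *
R=Rdown(np.pi/2)
effector.grasp(5)
env.reach([.684,.0055,.22],R); st()
env.movel([.684,.0055,.10],rate=.12); st()
for z in (.092,.088,.085,.083,.081,.079):
    env.movel([.684,.0055,z],rate=.03); s=st()
    if abs(s['wrist_force'][2])>6: break
env.movel([.684,.0055,.2],rate=.2); st()
env.pause(.3)
snap('top','top1.png')
for n in ['drawer_front','drawer_floor','lid']:
    print(n,[(round(r['score'],2),np.round(r['at'],3).tolist()) for r in tip_of('top',n)[:3]])
E
python3 c.py
```

```text
t 5.6 [0.684  0.007  0.2199] w 0.0005 F [-0.7  0.5 -1. ]
t 6.8 [0.6847 0.0055 0.1009] w 0.0006 F [-0.9  0.2  0.3]
t 7.2 [0.6839 0.0055 0.0919] w 0.0008 F [ 0.2 -0.4 -0.1]
t 7.5 [0.6839 0.0055 0.088 ] w 0.0006 F [-1.2  0.3  3.2]
t 7.7 [0.6841 0.0055 0.085 ] w 0.0006 F [-1.5 -0.4  4.7]
t 8.0 [0.6842 0.0055 0.0844] w 0.0006 F [-4.1  0.  11.2]
t 8.7 [0.683  0.0056 0.1984] w 0.0004 F [ 0.8  0.2 -0.5]
drawer_front [(0.76, [0.485, 0.005, 0.04])]
drawer_floor [(0.69, [0.573, 0.003, 0.016])]
lid [(0.97, [0.433, -0.311, 0.052])]
```

View pics/top1.png

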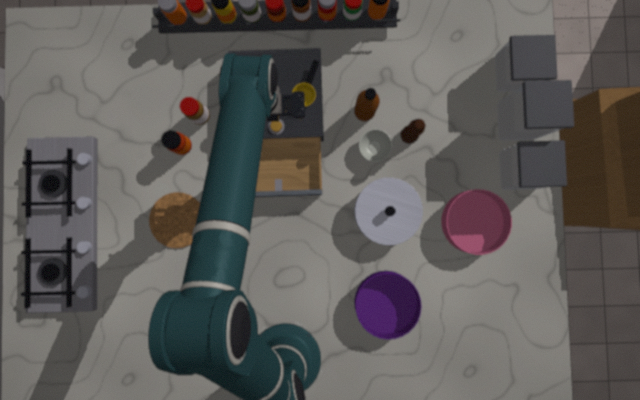

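Drawer is out (front edge at pixel row ~191). Next is the lid, with a close wrist look first.

```bash
cat > d.py <<'E'
from h import *
R=Rdown(np.pi/2)
effector.release()
env.reach([.433,-.312,.2],R); s=st()
s,p,d=snap('wrist','w1.png'); w=cloud('wrist',s,d);x,y,z=w[...,0],w[...,1],w[...,2]
m=(z>.09)&(z<.11)&(np.hypot(x-.433,y+.312)<.03); print('knob',np.median(w[m],0),z[m].max(),m.sum())
print([(round(r['score'],2),np.round(r['at'],3).tolist()) for r in tip_of('wrist','lid')[:3]])
k=np.median(w[m],0)
env.movel([k[0],k[1],.12]); s,p,d=snap('wrist'); w=cloud('wrist',s,d);x,y,z=w[...,0],w[...,1],w[...,2]
m=(z>.09)&(z<.11)&(np.hypot(x-.433,y+.312)<.03); print('knob',np.median(w[m],0) if m.any() else 0,m.sum())
env.movel([k[0],k[1],.075],rate=.08); st()
effector.grasp(25); st()
env.movel([k[0],k[1],.2],rate=.12); st()
s,p,d=snap('top','top2.png')
for n in ['tin0','tin1','tin2','tin3','lid']: print(n,[(round(r['score'],2),np.round(r['at'],3).tolist()) for r in tip_of('top',n)[:3]])
E
python3 d.py
```

```text
t 12.1 [ 0.4342 -0.3111  0.2   ] w 0.0920 F [ 0.6 -0.2 -0.7]
knob [ 0.43208577 -0.3133723   0.09965223] 0.102239259642454 875
[(0.73, [0.43, -0.31, 0.052])]
knob [ 0.4313712  -0.3132339   0.09970477] 1639
t 13.6 [ 0.4321 -0.3136  0.075 ] w 0.0918 F [ 0.1 -0.2  0.1]
t 14.6 [ 0.4321 -0.3134  0.075 ] w 0.0293 F [ 0.1 -1.1 -0. ]
t 15.8 [ 0.4316 -0.313   0.1992] w 0.0293 F [-0.3 -0.8 -1.3]
tin0 []
tin1 []
tin2 []
tin3 []
lid [(0.56, [0.43, -0.312, 0.179]), (0.5, [0.649, 0.301, 0.001])]
```

```bash
cat > e.py <<'E'
from h import *
T=np.array([.4235,.317])
a=np.pi/2+np.arctan2(.317,.4235)-np.arctan2(-.313,.432)
env.reach([*T,.2],Rdown(a)); st()
env.movel([*T,.06],rate=.15); env.movel([*T,.031],rate=.04); st()
effector.release(); env.movel([*T,.17],rate=.2)
s,p,d=snap('wrist','w2.png'); print('lid',[(round(r['score'],2),np.round(r['at'],3).tolist()) for r in tip_of('wrist','lid')[:3]])
w=cloud('wrist',s,d);x,y,z=w[...,0],w[...,1],w[...,2]
m=(z>.045)&(z<.065)&(np.hypot(x-.4235,y-.317)<.04); print('knob',np.median(w[m],0),m.sum())
env.reach([.42,-.313,.23],Rdown(np.pi/2)); st()
s,p,d=snap('wrist','w3.png'); 
for n in ['tin0','tin1','tin2','tin3','caddy']: print(n,[(round(r['score'],2),np.round(r['at'],3).tolist()) for r in tip_of('wrist',n)[:4]])
np.savez('w3.npz',p=p,w=cloud('wrist',s,d))
E
python3 e.py
```

```text
t 18.3 [0.4244 0.3158 0.1999] w 0.0292 F [ 0.2 -0.9 -0.7]
t 20.3 [0.4236 0.3171 0.0311] w 0.0290 F [-0.7 -0.3 -1.4]
lid [(0.74, [0.424, 0.319, 0.013])]
knob [0.42408421 0.31709731 0.05366591] 784
t 24.5 [ 0.4207 -0.3119  0.2298] w 0.0923 F [0.2 0.3 0.4]
tin0 [(0.72, [0.392, -0.28, 0.006]), (0.69, [0.426, -0.367, 0.004])]
tin1 [(0.72, [0.392, -0.28, 0.006]), (0.69, [0.426, -0.367, 0.004])]
tin2 [(0.72, [0.392, -0.28, 0.006]), (0.69, [0.426, -0.367, 0.004])]
tin3 [(0.72, [0.392, -0.28, 0.006]), (0.69, [0.426, -0.367, 0.004])]
caddy [(0.87, [0.393, -0.578, -0.001]), (0.73, [0.433, -0.316, -0.001])]
```

View pics/w3.png

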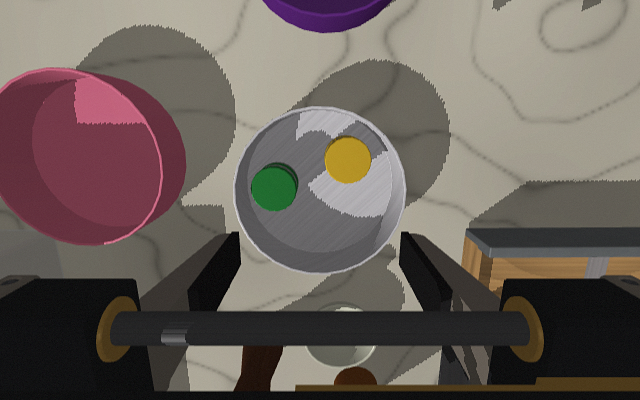

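Wrist view: two tins only, green at (275,187) and yellow at (348,160), inside the steel caddy. I'll fit their centres and grasp tangentially.

```bash
cat >> h.py <<'E'
HUE={'yellow':(18,33),'green':(45,90)}
def tin(color,p,w,z0,near=None,r=.15):
    hsv=cv2.cvtColor(p,cv2.COLOR_RGB2HSV); lo,hi=HUE[color]
    m=((hsv[...,0]>=lo)&(hsv[...,0]<=hi)&(hsv[...,1]>110)&(abs(w[...,2]-z0)<.006))
    if near is not None: m&=np.hypot(w[...,0]-near[0],w[...,1]-near[1])<r
    if m.sum()<50: return None
    (c,rad)=cv2.minEnclosingCircle(w[m][:,:2].astype(np.float32)); md=w[m].mean(0)
    print(color,'circle',np.round(c,4),round(rad,4),'mean',np.round(md,4),m.sum()); return md
def best_angle(t,others,c,rin=.092):
    out=[]
    for a in np.radians(np.arange(0,180,4)):
        u=np.array([np.cos(a),np.sin(a)]);v=np.array([-u[1],u[0]]);cl=1
        P=np.array([t+s*u*q+v*k for s in(1,-1) for q in np.linspace(.046,.064,5) for k in np.linspace(-.011,.011,5)])
        cl=(rin-np.linalg.norm(P-c,axis=1)).min()
        for o in others: cl=min(cl,(np.linalg.norm(P-o,axis=1)-.026).min())
        out.append((cl,a))
    return sorted(out,reverse=True)[:4]
E
cat > f.py <<'E'
from h import *
D=np.load('w3.npz');p,w=D['p'],D['w'];z=w[...,2]
m=(z>.058)&(z<.066)&(np.hypot(w[...,0]-.4325,w[...,1]+.313)<.13)
hsv=cv2.cvtColor(p,cv2.COLOR_RGB2HSV); m&=hsv[...,1]<90
q=w[m][:,:2]; A=np.c_[2*q,np.ones(len(q))]; sol=np.linalg.lstsq(A,(q**2).sum(1),rcond=None)[0]; print('caddy',sol[:2],np.sqrt(sol[2]+sol[:2]@sol[:2]),len(q),np.median(z[m]))
c=sol[:2]
y=tin('yellow',p,w,.049,c);g=tin('green',p,w,.049,c)
for t,o in((y,g),(g,y)):
    print([(round(k,4),round(np.degrees(a))) for k,a in best_angle(t[:2],[o[:2]],c)])
E
python3 f.py
```

```text
caddy [ 0.43214641 -0.31142221] 0.09266532239921177 1789 0.061678418930143974
yellow circle [ 0.3954 -0.2802] 0.0259 mean [ 0.3948 -0.2804  0.049 ] 1696
green circle [ 0.4283 -0.3632] 0.0258 mean [ 0.4273 -0.363   0.0489] 1587
[(np.float64(0.0035), 52), (np.float64(0.0031), 48), (np.float64(0.0011), 56), (np.float64(0.0008), 44)]
[(np.float64(0.0015), 176), (np.float64(0.0007), 172), (np.float64(-0.001), 0), (np.float64(-0.0018), 168)]
```

```bash
cat >> h.py <<'E'
def pick_place(color,guess,c,others,target,zp=.030,off=.006,z0=.049):
    """target: world xy for the tin on the drawer floor"""
    def plan(t):
        cl,a=best_angle(t,others,c)[0]
        u=np.array([np.cos(a),np.sin(a)]);v=np.array([-u[1],u[0]])
        k=np.array(t)+off*np.sign(v@(c-t))*v
        s=env.sense();q0=np.array(s['joint_positions']);best=None
        for aa in(a,a+np.pi,a-np.pi):
            q=solver.inverse_kinematics([*k,.2],Rdown(aa))
            if q is not None:
                n=np.abs(np.array(q)-q0).max()
                if best is None or n<best[0]: best=(n,aa)
        return k,best[1],cl
    k,a,cl=plan(np.array(guess)); print('clear',cl,np.degrees(a))
    env.reach([*k,.2],Rdown(a))
    s,p,d=snap('wrist'); t=tin(color,p,cloud('wrist',s,d),z0,c)
    if t is None: print('not seen'); return False
    t=t[:2]
    if np.linalg.norm(t-guess)>.006: print('MOVED',t); return False
    t=(t+np.array(guess))/2; k=t+(k-np.array(guess))
    env.movel([*k,.075],Rdown(a),rate=.2); 
    for z in (.055,.035,.018):
        env.movel([*k,z],Rdown(a),rate=.08); s=st()
        if np.linalg.norm(s['wrist_force'])>8:
            print('CONTACT'); return False
    effector.grasp(20); s=st()
    if s['gripper_width']<.045: return False
    tt=Rdown(a).T@np.array([*(t-k),0])
    env.movel([*k,.15],Rdown(a),rate=.12); st()
    env.movel([*k,.2],Rdown(a),rate=.15)
    Rp=Rdown(np.pi/2); P=np.array([*target,0])-Rp@tt
    env.movel([P[0],P[1],.2],Rp,rate=.15)
    env.movel([P[0],P[1],.08],Rp,rate=.12); env.movel([P[0],P[1],zp],Rp,rate=.05); st()
    effector.release(); st()
    env.movel([P[0],P[1],.08],Rp,rate=.1); env.movel([P[0],P[1],.2],Rp,rate=.2)
    return True
E
cat > g.py <<'E'
from h import *
c=np.array([.4322,-.3120])
print(pick_place('yellow',[.3952,-.2803],c,[np.array([.428,-.363])],[.570,.0535]))
snap('wrist','w4.png')
E
python3 g.py
```

```text
clear 0.003591404938932896 48.00000000000001
yellow circle [ 0.3954 -0.2799] 0.026 mean [ 0.3948 -0.2792  0.0489] 1923
t 26.7 [ 0.3992 -0.2836  0.0547] w 0.0922 F [-0.4 -1.1 -0.4]
t 27.1 [ 0.3989 -0.2837  0.0344] w 0.0919 F [ 0.5 -0.6 -0.4]
t 27.5 [ 0.399  -0.2836  0.0174] w 0.0921 F [-0.2 -0.8 -0.2]
t 28.2 [ 0.3995 -0.2838  0.0181] w 0.0514 F [0.1 0.2 1.7]
t 29.4 [ 0.399  -0.2835  0.1494] w 0.0513 F [ 1.5 -0.2 -1.2]
t 34.9 [0.5763 0.0535 0.0303] w 0.0515 F [-0.5 -0.5 -0.4]
t 35.6 [0.576  0.0535 0.03  ] w 0.0919 F [-0.1  0.7  0.7]
True
```

View pics/w4.png

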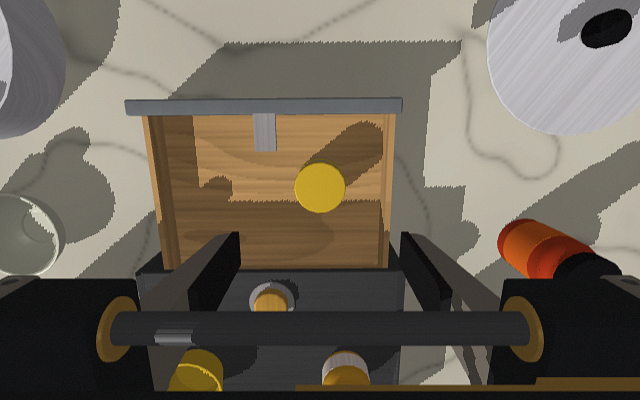

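Yellow stands upright in the drawer at (319,187). Green is next.

```bash
cat > g2.py <<'E'
from h import *
c=np.array([.4322,-.3120])
print(pick_place('green',[.4278,-.363],c,[],[.570,-.0425]))
s,p,d=snap('wrist','w5.png'); w=cloud('wrist',s,d)
tin('yellow',p,w,.059,[.57,.0],.1);tin('green',p,w,.059,[.57,0],.1)
E
python3 g2.py
```

```text
clear 0.002167727939483624 -4.000000000000005
green circle [ 0.4288 -0.3631] 0.0261 mean [ 0.4288 -0.3621  0.049 ] 1853
t 39.9 [ 0.4285 -0.3564  0.0547] w 0.0918 F [-0.5  0.1 -0.5]
t 40.3 [ 0.4283 -0.3564  0.0344] w 0.0917 F [ 0.4 -1.2  0.1]
t 40.7 [ 0.4283 -0.3564  0.0174] w 0.0920 F [-0.1  0.6 -0.2]
t 41.4 [ 0.4288 -0.3565  0.0181] w 0.0517 F [0.2 0.3 0.4]
t 42.6 [ 0.4284 -0.3561  0.1493] w 0.0516 F [-0.1  0.9 -1.1]
t 47.9 [ 0.5643 -0.0425  0.0303] w 0.0520 F [-0.3 -0.3 -0.6]
t 48.6 [ 0.564  -0.0425  0.03  ] w 0.0918 F [ 0.3 -0.5 -0.3]
True
yellow circle [0.571  0.0541] 0.0261 mean [0.5702 0.0533 0.0588] 2031
green circle [ 0.5723 -0.0417] 0.0258 mean [ 0.5714 -0.0418  0.0589] 1979
```

View pics/w5.png

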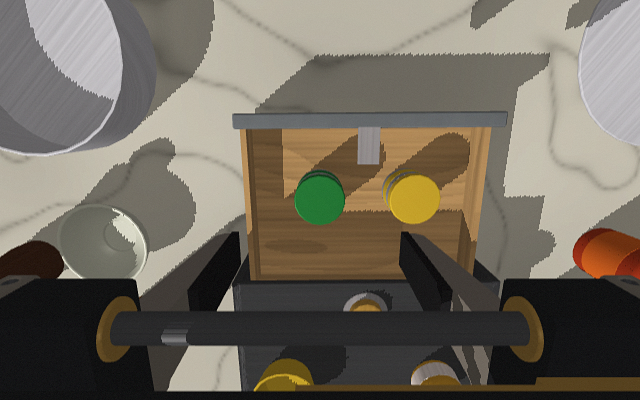

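Both tins are upright in the drawer, green at (319,198) and yellow at (413,198). Now I shut the drawer.

```bash
cat > k.py <<'E'
from h import *
R=Rdown(np.pi/2); y=.0055
effector.grasp(5)
env.movel([.445,y,.2],R,rate=.2); env.movel([.445,y,.04],R,rate=.15); st()
env.movel([.49,y,.04],R,rate=.06); st()
env.movel([.62,y,.04],R,rate=.06); st()
x=.62
while x<.662:
    x+=.003; env.movel([x,y,.04],R,rate=.03); s=st()
    if s['wrist_force'][0]<-16: break
env.movel([.60,y,.04],R,rate=.04); st()
env.pause(.3)
s,p,d=snap('top','top3.png')
for n in ['drawer_front','lid','caddy']:
    print(n,[(round(r['score'],2),np.round(r['at'],3).tolist()) for r in tip_of('top',n)[:3]])
E
python3 k.py
```

```text
t 53.4 [0.4456 0.0054 0.0405] w 0.0006 F [ 1.  -0.6 -0.8]
t 54.3 [0.4897 0.0055 0.0398] w 0.0007 F [-0.9  0.   0.4]
t 56.6 [0.6197 0.0066 0.0399] w 0.0007 F [-6.8  2.9  2.9]
t 56.9 [0.6224 0.0066 0.0399] w 0.0004 F [-6.2  2.6  3.2]
t 57.1 [0.625  0.0066 0.0398] w 0.0007 F [-9.7  3.1  5.7]
t 57.4 [0.6288 0.0066 0.0397] w 0.0004 F [-5.6  3.3  1.5]
t 57.6 [0.632  0.0066 0.0397] w 0.0005 F [-5.9  3.   2.1]
t 57.9 [0.635  0.0066 0.0397] w 0.0003 F [-5.   3.2  1.1]
t 58.1 [0.638  0.0066 0.0397] w 0.0004 F [-5.6  3.5  0.8]
t 58.4 [0.6409 0.0067 0.0397] w 0.0003 F [-5.4  3.   1.5]
t 58.6 [0.6408 0.0067 0.0397] w 0.0007 F [-14.3   2.5  10. ]
t 58.9 [0.6407 0.0067 0.0397] w 0.0005 F [-24.2   3.6  17.9]
t 60.2 [0.6003 0.0055 0.04  ] w 0.0005 F [ 1.3 -0.7 -0.2]
drawer_front [(0.54, [0.649, 0.009, 0.037])]
lid [(0.97, [0.423, 0.321, 0.006])]
caddy [(0.75, [0.433, -0.311, -0.004]), (0.73, [0.395, -0.572, 0.006]), (0.56, [0.164, -0.306, -0.003])]
```

```bash
cat > l.py <<'E'
from h import *
env.movel([.55,.0055,.2],rate=.15); effector.release()
# look at empty caddy first
env.reach([.42,-.313,.23],Rdown(np.pi/2))
s,p,d=snap('wrist','w6.png'); w=cloud('wrist',s,d); z=w[...,2]; hsv=cv2.cvtColor(p,cv2.COLOR_RGB2HSV)
m=(z>.058)&(z<.066)&(np.hypot(w[...,0]-.4325,w[...,1]+.313)<.13)&(hsv[...,1]<90)
q=w[m][:,:2]; A=np.c_[2*q,np.ones(len(q))]; sol=np.linalg.lstsq(A,(q**2).sum(1),rcond=None)[0]; c=sol[:2]
print('caddy',c,np.sqrt(sol[2]+c@c),len(q),np.median(z[m]))
m=(z>.02)&(z<.055)&(np.hypot(w[...,0]-c[0],w[...,1]-c[1])<.075);print('stuff inside',m.sum())
T=np.array([.4241,.3171]); a=np.pi/2+np.arctan2(*T[::-1])-np.arctan2(*c[::-1])
env.reach([*T,.17],Rdown(a))
s,p,d=snap('wrist','w7.png'); w=cloud('wrist',s,d);z=w[...,2]
print('lid',[(round(r['score'],2),np.round(r['at'],3).tolist()) for r in tip_of('wrist','lid')[:3]])
m=(z>.045)&(z<.065)&(np.hypot(w[...,0]-T[0],w[...,1]-T[1])<.08); k=np.median(w[m],0); print('knob',k,m.sum())
if np.linalg.norm(k[:2]-T)>.006: print('lid moved')
k=k[:2]
env.movel([*k,.07],rate=.15); env.movel([*k,.029],rate=.06); st()
effector.grasp(25); st(); env.movel([*k,.2],rate=.15); st()
np.save('c.npy',c)
E
python3 l.py
```

```text
caddy [ 0.43213361 -0.31137497] 0.09264748637028014 1797 0.061613701286434897
stuff inside 0
lid [(0.95, [0.424, 0.322, 0.012])]
knob [0.42417594 0.31704943 0.0537821 ] 772
t 68.7 [0.4244 0.317  0.029 ] w 0.0920 F [-0.5 -0.4 -0.8]
t 69.6 [0.4241 0.3171 0.029 ] w 0.0293 F [ 0.3 -0.2 -0.3]
t 70.9 [0.4236 0.3167 0.1992] w 0.0295 F [-0.4 -0.7 -1.6]
```

View pics/w6.png

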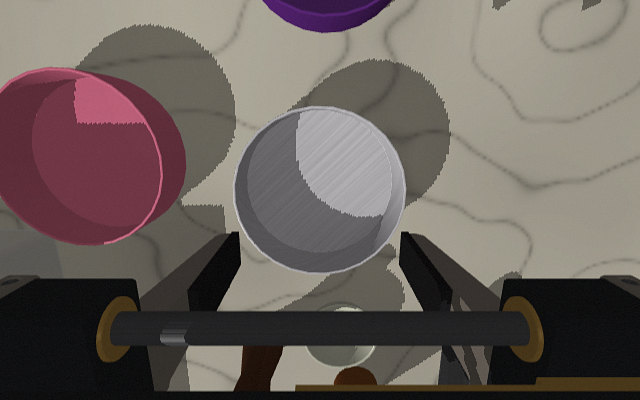

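The caddy is empty and has not moved (rim centred at pixel (320,190)). Now I refit the lid.

```bash
cat > m.py <<'E'
from h import *
c=np.array([.4322,-.3122])
env.reach([*c,.2],Rdown(np.pi/2)); st()
env.movel([*c,.10],rate=.12); env.movel([*c,.0765],rate=.04); st()
effector.release(); st(); env.movel([*c,.2],rate=.15)
s,p,d=snap('wrist'); w=cloud('wrist',s,d);z=w[...,2];r=np.hypot(w[...,0]-c[0],w[...,1]-c[1])
m=(z>.085)&(z<.11)&(r<.03); print('knob',np.median(w[m],0))
m=(z>.05)&(z<.08)&(r>.025)&(r<.09); P=w[m]; n=np.linalg.svd(P-P.mean(0),full_matrices=False)[2][2]; print('rim z',np.median(P[:,2]),'normal',n)
env.reach([.35,.1,.3],Rdown(np.pi/2)) if solver.inverse_kinematics([.35,.1,.3],Rdown(np.pi/2)) is not None else None
snap('scene','scene1.png'); st()
for n in ['lid','caddy','cabinet','drawer_front','mill','oil','bowl','scoop','jar_a']:
    print(n,[(round(r['score'],2),np.round(r['at'],3).tolist()) for r in tip_of('scene',n)[:3]])
E
python3 m.py
```

```text
t 73.2 [ 0.433  -0.3111  0.1998] w 0.0296 F [-0.3  0.7 -1.5]
t 74.9 [ 0.4322 -0.3124  0.0766] w 0.0289 F [ 0.8 -1.  -1.6]
t 75.9 [ 0.4322 -0.3122  0.0765] w 0.0918 F [ 0.1 -0.  -0.5]
knob [ 0.43137066 -0.31123492  0.09966741]
rim z 0.06602402301090143 normal [-9.75297485e-04  1.82305995e-04 -9.99999508e-01]
t 78.6 [0.3502 0.0993 0.2997] w 0.0922 F [-0.2 -0.2  0.5]
lid [(0.87, [0.432, -0.313, 0.048])]
caddy [(0.67, [0.395, -0.573, 0.003]), (0.66, [0.161, -0.302, 0.002]), (0.6, [0.43, -0.312, -0.0])]
cabinet [(0.72, [0.778, 0.004, -0.002])]
drawer_front []
mill [(0.79, [0.665, -0.396, 0.001])]
oil [(0.61, [0.742, -0.261, 0.001])]
bowl [(0.61, [0.631, -0.286, -0.001])]
scoop [(0.69, [0.77, -0.074, 0.08])]
jar_a [(0.97, [0.768, 0.076, 0.08]), (0.88, [0.653, 0.299, 0.002]), (0.85, [0.74, 0.241, -0.003])]
```

View pics/scene1.png

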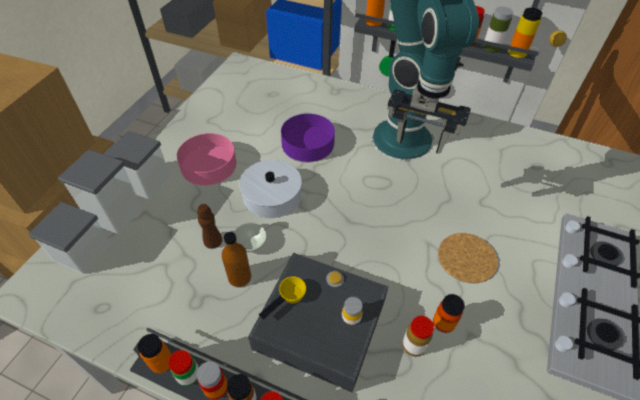

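View pics/top3.png

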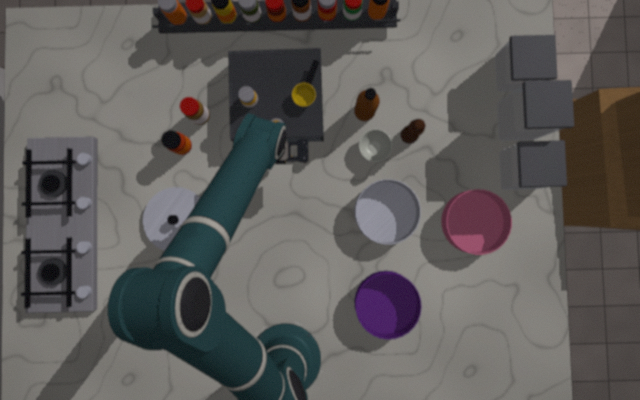

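The lid is level on the caddy at scene pixel (270,188), the bystanders haven't moved, and the drawer looks shut. I'll check the front's depth once from above, then hand in.

```bash
python3 - <<'E'
from h import *
s,p,d=snap('top'); w=cloud('top',s,d);x,y,z=w[...,0],w[...,1],w[...,2]
m=(z>.03)&(z<.1)&(abs(y-.0066)<.1)&(x>.45)&(x<.8); v=x[m]; print('front edge x',np.percentile(v,[0,.5,2]),'pts x<.64:',(v<.64).sum())
if (v<.64).sum()<20: workorder.finish_job(); print('done')
st()
E
```

```text
front edge x [0.64545277 0.64635926 0.64708053] pts x<.64: 0
the job is handed in; nothing more can be done
done
the job is handed in; nothing more can be done
```

The job is done and handed in after about 79 s of robot time. I have no verdict on it.

**What I did**
- I pressed the brass button and the drawer sprang fully out.
- I lifted the lid off by its knob and laid it on the cork trivet.
- The caddy held only two tins, yellow (tin1) and green (tin2). I stood both upright on the drawer floor.
- I pushed the drawer home until it stopped dead, with the push force rising to 24 N, and it stayed shut.
- I put the lid back on the empty caddy.

**Last checks**
- **Drawer:** it was flush from above, with nothing standing out ahead of the case.
- **Caddy:** it had not moved and was empty before the lid went on.
- **Lid:** it lies level, with the rim at 66 mm and the knob top at 99.7 mm, both as expected.
- **Other things:** the mill, oil bottle, bowl, scoop, jars and look-alike caddies were all where they started.

**Not confirmed**
- I could not see inside the shut drawer. The tins were upright just before I pushed, but there was a brief rise in push force (about 10 N against about 6 N) around 17 mm before it closed. The cause is unknown.
- I judged the latch only from the drawer staying shut after I let go.

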